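# Find the hidden lock bore of a prototype arm drive and seat its lock pin

### The job

Lock the drive unit for transport: take the orange-handled lock pin out of its wooden stand, feel along the groove in the aluminium cover with its tip until it drops into the lock bore hidden under the flush sprung shutter in the groove floor, and push the pin fully home so that its collar lies flat on the cover, and let go of it. Be gentle with the cover: the pin must never press on it with more than 30 N. Leave the meter, screwdriver, parts organiser and spare disc where they are.

Things in the scene. Friction and masses are not known exactly. Their poses are not given: they have to be found in the camera images.
- pin: Loose steel lock pin with an orange handle, 76 mm tall, 70 to 110 g, upright in the stand at the start, perhaps leaning slightly. Origin at the centre of its lower tip, z up along the pin. From the tip up: flat tip 5 mm across, cone widening to the 10 mm shank at z = 4 mm; shank to z = 26 mm; round collar, 20 mm across, from z = 26 to 30 mm; handle from z = 30 to 76 mm.
- pin_handle (a point): Point on the pin's axis in its handle, 58 mm above the tip (18 mm below the handle's top). The handle is square, 16 x 16 mm, its sides along x and y; z up along the pin.
- stand: Fixed wooden block 70 x 70 x 36 mm, origin at the centre of its underside, sides along its x and y. A 12 mm bore, 30 mm deep, in the middle of its top holds the pin, whose collar rests on the block's top, so the pin's tip is 10 mm above the bench. It may stand left or right of the drive.
- drive: Fixed drive unit, a box 100 mm (x) by 200 mm (y) by 58 mm high with an aluminium cover and plywood ends; a stub of flexible arm with three wooden discs, lower than the cover, sticks out 68 mm beyond its +x side. Origin at the centre of its underside; turned up to 0.4 rad from the robot's axes.
- groove (a point): Centre of the groove in the cover, in the plane of the cover's top face, 58 mm above the bench; z up, y along the groove, x across. The groove is straight, 84 mm long, 12 mm wide, upright-walled; its grey floor is 4 mm below the cover's top. With the collar flat on the cover the pin's tip is 26 mm below this plane.
- groove_end (a point): The groove floor's +y end. Somewhere along the floor, centred within 26 mm of the groove's middle, is the lock bore, 12 x 12 mm (1 mm clearance round the shank), closed by a flush shutter of the floor's colour: unseen, elsewhere each time. It gives way to under 1 N and sinks up to 26 mm with the pin; its spring is weaker than the pin's weight. The rest of the floor is rigid.
- meter: Loose blue test meter, 78 x 145 x 34 mm, bystander; origin at the centre of its underside.
- screwdriver: Loose screwdriver with green handle, about 200 mm long, lying on the bench, bystander; x along it towards the tip.
- organiser: Loose clear parts tray with dividers, 90 x 160 x 40 mm, bystander; origin at the centre of its underside.
- spare_disc: Loose wooden disc, 60 mm diameter, 6 mm thick, with a 16 mm hole, lying flat, bystander; origin at the centre of its underside.
There are look-alikes about, which are no part of the job. Several things have the shape of the stand; the one meant has the colours described above.

How it is judged:
By the outcome, as a careful person would: the job done as asked, in the order asked, and still so for the second after the job is handed in, with the robot touching nothing.
It also fails if it takes over 72 s, if anything falls off the work surface, if the arm or the gripper's body presses on something with over 40 N, if the wrist force passes 120 N, or if a joint passes its speed limit or range.

### The arm

A 7-joint arm with a two-finger parallel gripper is mounted at the origin on the work surface. World frame = base frame: x ahead of the robot, y to its left, z up, the work surface at z = 0. Lengths are in mm, angles in rad, forces in N, time in s.
With the tool pointing down it reaches from about 400 to 875 mm from the base axis. Payload 19.3 kg.
Tool frame: the origin (TCP) lies on the mounting face of the last link; the fingertips stand 173 mm ahead of it and the grasp point (between the pads) lies 155 mm ahead of it; z points along the fingers, y is the direction in which the jaws open and shut (so a half turn about z gives the same grasp; the last joint's range is limited). The gripper opens to 85 mm and grips with 20 to 120 N. Pads are 22 mm wide; open, the fingers measure 114 mm over their backs; the gripper's body (76 mm by 85 mm) begins 54 mm behind the grasp point. The pads swing forward as they close: fully open they stand 13 mm farther back than shut.
Start: joints at [-1.362, 0.521, -0.036, 1.599, 0.021, 1.021, -0.113], TCP at [172.021, 600.856, 404.691] pointing down, gripper open.
Joint ranges: [-2.91, 2.91], [-0.3, 2.13], [-1.5, 1.42], [0.17, 2.43], [-1.26, 4.41], [0.16, 1.93], [-2.52, 2.52]. Speed limits (rad/s): [1.89, 1.89, 2.39, 2.39, 3.01, 3.01, 3.01].

### API

Orientations are given as a unit quaternion [w, x, y, z].
In Python, from rig import * gives the robot as it stands. The module is installed in compiled form; this text tells all that it offers.
- The arm moves only by the tool carry_out, never from a script. Its argument "moves" is a list of rows, each an object with "offset": the shift along the tool's x, y, z in m, a list of three; "rot": the turn, a rotation vector about the tool's x, y, z in rad, a list of three. In form: [{"offset": [x, y, z], "rot": [ax, ay, az]}, ...]. A call has 1 to 20 rows; each row is the pose to reach, as a shift and turn from the pose commanded when the call began, along the tool's axes at that moment; what a row does not reach only later rows make up. A row lasts 1/12 s, in which the tool goes at most 41.7 mm and 7.16 degrees, less where a joint would pass 70% of its speed; a pose out of reach is approached as far as the arm can. A call with a gripper value outside its range is refused whole. "hand" is the gripper's target within -1 to 1 (fully open at 1, half-way at 0, shut at -1), set as the call begins (left out, the last holds). The fingers move at their own pace and stop on an object; the grip force is fixed at half the most. Time passes only in rows, so rows that repeat a pose let the fingers close. It gives the time, the measured TCP pose, the force and the opening at its end, in the units of the state.
- observe(): the state, without advancing time (a new reading comes with each control period).
- snapshot(name): name is "scene" or "side" or "wrist"; returns the picture (420x560x3 uint8, red, green, blue); there is no depth.
- camera_params(name): a dict with "K" (3x3 intrinsics, pixels), "rvec" (rotation vector, rad) and "tvec" (3), from world to camera coordinates, as OpenCV has them; the wrist camera has in their place "mount" (4x4, takes a point from camera to tool coordinates, whose origin is the TCP and whose axes are the flange's). Camera axes: x right, y down, z forward; pixel columns grow to the right and rows downward; lengths in mm; the calibration is good to about 2 mm. A picture is of the moment at which its call begins: read the wrist's pose just before it. camera_params takes no time and is no camera call.
- sign_off(): hands the job in, once; it reports no verdict.
Trained networks look in the newest picture that a camera, given by its name, has taken for a name from the list of things; names that differ only in an ending like _2 or _b are one class to them, and where a whole thing is asked for, a point or a joint stands for the part that bears it (a point fixed in the world has none). Each returns a list of dicts, best first, with "score" (0 to 1); they miss things now and then, are a little off and sometimes report something else, mostly with a low value. They report only what shows in the picture. A call takes as long as a camera call. They do not tell look-alikes from the thing itself.
- silhouettes(camera, label): "region" (420x560 bool, what is visible of it) and "extent" ([centre column, centre row, width, height] in pixels, round what is visible of it).
The state is a dict: "time_s": time; "joint_pos": joint angles; "qvel": joint speeds; "effort": joint torques, N m; "eef_pos": TCP position; "orientation": TCP orientation; "wrist_force": force on the tool from outside, world axes, zero at the start; "ft_torque": the same for the moment, N m; "width": opening from 0.0 (shut) to 1.0 (fully open).
Only numpy, scipy, OpenCV 4.12 (cv2) and the standard library are available. Lean on these libraries where they do the work, as an engineer would, in place of code of your own. Each camera call takes 0.05 s, during which the arm holds its last target.

## Working session

There is one attempt and no reset: what is moved stays moved. The work goes in short steps, Python scripts to look and compute and a tool call to move; the robot and the scene stay as the last step left them, time stands still between calls to the robot, and variables do not carry over. Pictures are saved under pics/ and viewed, and the job is handed in when it is done.

Besides the shell and the picture viewer there is one more tool, called as name(argument=value, ...), one argument or row to a line, values as JSON. carry_out: Moves the arm, as the interface text tells. Its arguments: {"type":"object","properties":{"moves":{"type":"array","items":{"type":"object","properties":{"offset":{"type":"array","items":{"type":"number"}},"rot":{"type":"array","items":{"type":"number"}}}}},"hand":{"type":"number"}},"required":["moves"]}

```bash
mkdir -p pics; python3 - <<'E'
from rig import *
import cv2
s=observe(); print({k:s[k] for k in('time_s','eef_pos','orientation','wrist_force','width')})
for n in('scene','side','wrist'):
    im=snapshot(n); cv2.imwrite(f'pics/{n}0.png',im[:,:,::-1]); print(n,camera_params(n))
E
```

```text
{'time_s': 0.0, 'eef_pos': array([171.993187  , 600.72794872, 404.11618302]), 'orientation': array([-2.41310304e-05,  1.38937189e-01,  9.90301029e-01, -5.73374006e-04]), 'wrist_force': array([-0.23930563,  0.15261084, -0.23421132]), 'width': 1.0002549805549321}
scene {'K': array([[445.98235646,   0.        , 285.464804  ],
       [  0.        , 445.98235646, 205.27459078],
       [  0.        ,   0.        ,   1.        ]]), 'rvec': array([ 2.17094849,  0.88136931, -0.36015676]), 'tvec': array([-432.57643017, -228.83860393, 1591.91108627])}
side {'K': array([[427.29051546,   0.        , 281.27101437],
       [  0.        , 427.29051546, 210.04940546],
       [  0.        ,   0.        ,   1.        ]]), 'rvec': array([ 0.73647449, -2.44754333,  1.33885921]), 'tvec': array([508.73241616, 245.15572053, 942.30610012])}
wrist {'K': array([[329.18319173,   0.        , 277.78390179],
       [  0.        , 329.18319173, 210.04907866],
       [  0.        ,   0.        ,   1.        ]]), 'mount': array([[-8.49325089e-04, -9.51313927e-01, -3.08222469e-01,
         7.76688374e+01],
       [ 9.99999603e-01, -8.90777381e-04, -6.21571663e-06,
        -1.16036054e-01],
       [-2.68644506e-04, -3.08222352e-01,  9.51314306e-01,
         2.94866966e+01],
       [ 0.00000000e+00,  0.00000000e+00,  0.00000000e+00,
         1.00000000e+00]])}
```

View pics/scene0.png

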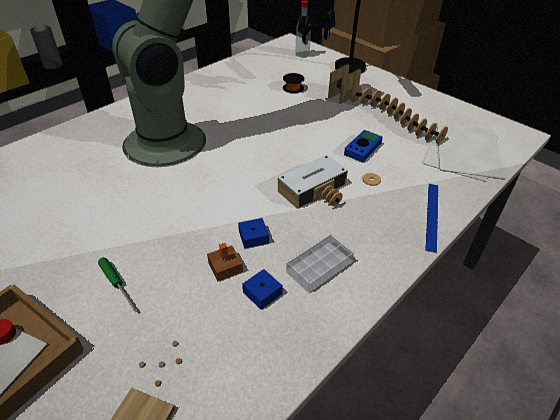

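View pics/side0.png

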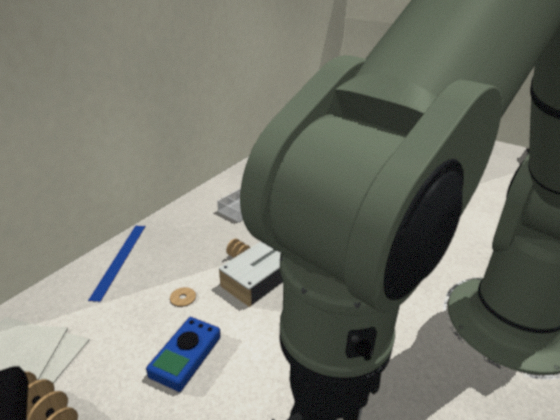

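View pics/wrist0.png

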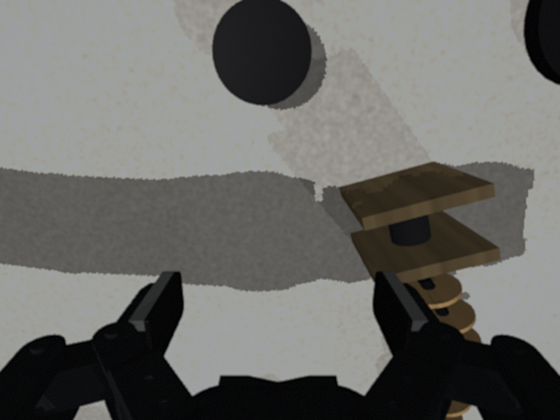

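The scene view shows the wooden stand with the orange pin at about (225,260), the drive at (313,180) with a dark groove at (313,172), and two blue look-alike blocks at (254,232) and (262,288). The wrist camera sees only background objects.

```bash
cat > h.py <<'E'
from rig import *
import numpy as np, cv2
from scipy.spatial.transform import Rotation as R
def cam(n,s=None):
    p=camera_params(n); K=p['K']
    if 'rvec' in p:
        Rc=cv2.Rodrigues(p['rvec'])[0]; return K,Rc,np.array(p['tvec'])
    s=s or observe(); q=s['orientation']; T=np.eye(4); T[:3,:3]=R.from_quat([q[1],q[2],q[3],q[0]]).as_matrix(); T[:3,3]=s['eef_pos']
    M=np.linalg.inv(T@p['mount']); return K,M[:3,:3],M[:3,3]
def toplane(c,uv,z):
    K,Rc,t=c; uv=np.atleast_2d(uv).astype(float)
    d=(np.linalg.inv(K)@np.c_[uv,np.ones(len(uv))].T).T@Rc
    o=-Rc.T@t
    return o+d*((z-o[2])/d[:,2])[:,None]
def proj(c,P):
    K,Rc,t=c; X=np.atleast_2d(P)@Rc.T+t; x=X@K.T; return x[:,:2]/x[:,2:]
E
python3 - <<'E'
from h import *
im=snapshot('scene'); c=cam('scene')
crop=im[130:310,190:400]; cv2.imwrite('pics/crop0.png',cv2.resize(crop[:,:,::-1],None,fx=3.5,fy=3.3,interpolation=cv2.INTER_CUBIC))
for l in('pin','stand','drive','groove','groove_end','pin_handle','meter','organiser','spare_disc','screwdriver'):
    for d in silhouettes('scene',l)[:3]: print(l,round(d['score'],2),np.round(d['extent'],1), toplane(c,d['extent'][:2],30)[0].round())
print(observe()['time_s'])
E
```

```text
pin 0.54 [225.4 254.6  11.5  19.3] [ 582. -211.   30.]
stand 0.97 [264.  290.1  39.3  38.6] [ 735. -220.   30.]
stand 0.9 [226.6 262.4  35.5  30.6] [ 604. -226.   30.]
stand 0.89 [255.2 232.4  29.4  31.8] [ 579. -101.   30.]
drive 0.64 [311.8 184.   63.6  53.4] [552. 166.  30.]
groove 0.95 [314.2 182.1  68.   55.6] [551. 178.  30.]
pin_handle 0.59 [223.4 252.9   9.5  14. ] [ 574. -211.   30.]
meter 0.67 [363.9 147.6  37.1  30.9] [550. 440.  30.]
organiser 0.6 [322.6 263.   72.5  60.3] [782. -54.  30.]
spare_disc 0.44 [370.5 180.2  15.8  18.2] [671. 311.  30.]
screwdriver 0.66 [116.8 283.8  41.6  51.9] [ 465. -459.   30.]
screwdriver 0.61 [224.  262.9  40.   32.6] [ 601. -232.   30.]
0.7
```

View pics/crop0.png

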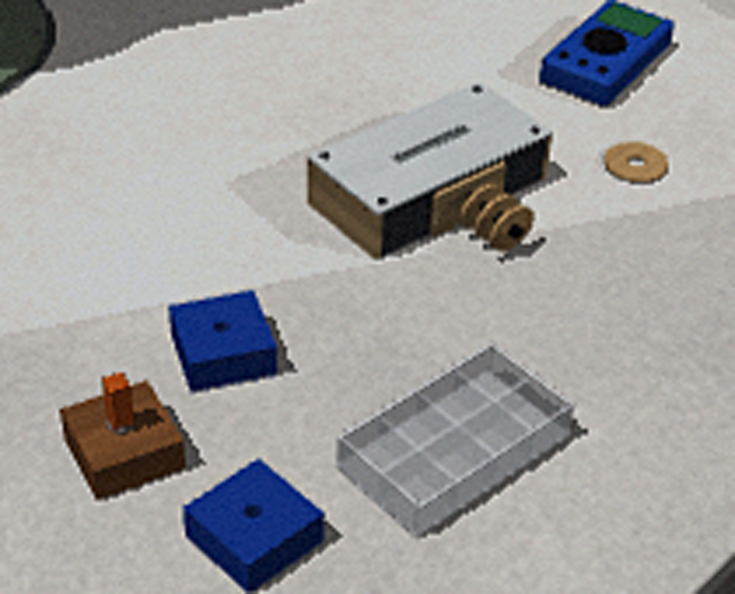

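The crop shows the brown stand with the pin standing in it, the drive with its groove from about (394,158) to (468,129) in crop pixels, and two blue look-alike stands. I'll compute rough poses from these.

```bash
cat >> h.py <<'E'
def want(pos,yaw_x=None,Rw=None):
    """world TCP target; yaw_x = world angle of tool x axis, tool pointing down"""
    s=observe(); q=s['orientation']; R0=R.from_quat([q[1],q[2],q[3],q[0]])
    if Rw is None:
        x=np.array([np.cos(yaw_x),np.sin(yaw_x),0]); z=np.array([0,0,-1.]); y=np.cross(z,x); Rw=np.c_[x,y,z]
    off=R0.inv().apply(np.array(pos)-s['eef_pos'])/1000
    rot=(R0.inv()*R.from_matrix(Rw)).as_rotvec()
    return off.round(4),rot.round(4)
E
python3 - <<'E'
from h import *
c=cam('scene')
f=lambda p:np.array(p)/[3.5,3.3]+[190,130]
cov=toplane(c,[f(p) for p in[(309,157),(477,86),(551,133),(383,210)]],58);print(cov.round(),cov.mean(0))
g=toplane(c,[f(p) for p in[(396,158),(467,129)]],56);print(g,g.mean(0),np.arctan2(*(g[1]-g[0])[1::-1]))
st=toplane(c,[f(p) for p in[(62,411),(150,384),(183,434),(94,470)]],36);print(st,st.mean(0))
d=st[1]-st[0];print(np.arctan2(d[1],d[0]))
print(toplane(c,[f((117,380))],86), toplane(c,[f((118,425))],40))
for p,y in(((590,170,400),np.pi-.28),((620,-226,400),np.pi+.0)): print(want(p,y))
E
```

```text
[[480.  90.  58.]
 [513. 279.  58.]
 [608. 269.  58.]
 [576.  81.  58.]] [544.50541179 179.72020805  58.        ]
[[533.53198845 144.62950621  56.        ]
 [549.33973635 222.30003776  56.        ]] [541.4358624  183.46477199  56.        ] 1.370015470719221
[[ 553.44857084 -246.53528261   36.        ]
 [ 578.27253616 -181.82078757   36.        ]
 [ 634.60125419 -199.37037156   36.        ]
 [ 615.70603045 -267.84852629   36.        ]] [ 595.50709791 -223.89374201   36.        ]
1.2045142668260493
[[ 594.54509231 -223.47968484   86.        ]] [[ 596.696777   -228.80864838   40.        ]]
(array([-0.5204, -0.2991,  0.0047]), array([ 0.    , -0.    ,  0.0011]))
(array([-0.6583, -0.6716,  0.0047]), array([ 0.    , -0.    , -0.2789]))
```

carry_out(
  moves=[
    {"offset": [-0.52, -0.299, 0.03], "rot": [0, 0, 0.09]},
    {"offset": [-0.52, -0.299, 0.03], "rot": [0, 0, 0.09]},
    {"offset": [-0.52, -0.299, 0.03], "rot": [0, 0, 0.09]},
    {"offset": [-0.52, -0.299, 0.03], "rot": [0, 0, 0.09]},
    {"offset": [-0.52, -0.299, 0.03], "rot": [0, 0, 0.09]},
    {"offset": [-0.52, -0.299, 0.03], "rot": [0, 0, 0.09]},
    {"offset": [-0.52, -0.299, 0.03], "rot": [0, 0, 0.09]},
    {"offset": [-0.52, -0.299, 0.03], "rot": [0, 0, 0.09]},
    {"offset": [-0.52, -0.299, 0.03], "rot": [0, 0, 0.09]},
    {"offset": [-0.52, -0.299, 0.03], "rot": [0, 0, 0.09]},
    {"offset": [-0.52, -0.299, 0.03], "rot": [0, 0, 0.09]},
    {"offset": [-0.52, -0.299, 0.03], "rot": [0, 0, 0.09]},
    {"offset": [-0.52, -0.299, 0.03], "rot": [0, 0, 0.09]},
    {"offset": [-0.52, -0.299, 0.03], "rot": [0, 0, 0.09]},
    {"offset": [-0.52, -0.299, 0.03], "rot": [0, 0, 0.09]},
    {"offset": [-0.52, -0.299, 0.03], "rot": [0, 0, 0.09]},
    {"offset": [-0.52, -0.299, 0.03], "rot": [0, 0, 0.09]},
    {"offset": [-0.52, -0.299, 0.03], "rot": [0, 0, 0.09]},
  ],
)

```text
time_s: 2.2
eef_pos: [589.2, 171.0, 374.6]
orientation: [-0.0, 0.183, 0.983, 0.0]
wrist_force: [0.6, 0.7, 0.2]
width: 1.0
```

```bash
python3 - <<'E'
from h import *
s=observe(); print(s['eef_pos'],s['time_s'],s['orientation'],s['qvel'].round(3))
im=snapshot('wrist'); cv2.imwrite('pics/w1.png',im[:,:,::-1])
E
```

```text
[589.22967089 170.95252197 374.62674074] 2.2 [-2.49459483e-04  1.83047357e-01  9.83104053e-01  1.52281020e-04] [-0.017 -0.006 -0.003  0.003 -0.001 -0.     0.001]
```

View pics/w1.png

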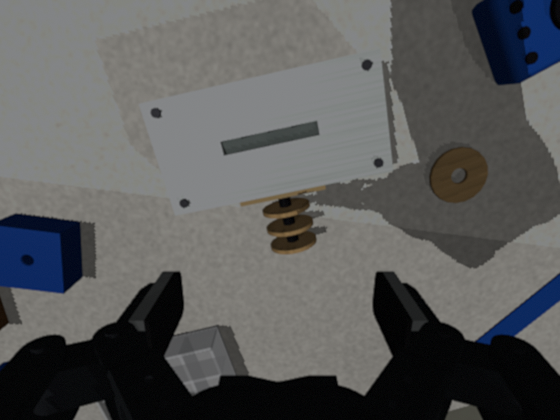

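The wrist view shows the drive from above, with its groove spanning about (221,148) to (319,128). The fingers hide only the lower part of the image. Measuring the groove and the cover screws now.

```bash
python3 - <<'E'
from h import *
s=observe(); im=cv2.imread('pics/w1.png'); c=cam('wrist',s)
cv2.imwrite('pics/w1c.png',cv2.resize(im[40:225,130:410],None,fx=2.8,fy=2.8,interpolation=cv2.INTER_CUBIC))
g=cv2.cvtColor(im,cv2.COLOR_BGR2GRAY)
m=np.zeros_like(g); m[112:165,210:330]=(g[112:165,210:330]<115)
n,l,st,ce=cv2.connectedComponentsWithStats(m); k=1+np.argmax(st[1:,4]); print(st[k],ce[k])
ys,xs=np.where(l==k)
P=toplane(c,np.c_[xs,ys],58)[:,:2].astype(np.float32)
r=cv2.minAreaRect(P); print(r, P.mean(0))
v=np.linalg.svd(P-P.mean(0),full_matrices=False)[2][0]; v*=np.sign(v[1]); print('dir',np.arctan2(v[1],v[0])-np.pi/2)
sc=toplane(c,[(156,113),(367,65),(378,162),(184,203)],58);print(sc.round(1),sc.mean(0))
for l_ in('groove','groove_end','drive'):
  for d in silhouettes('wrist',l_)[:2]: print(l_,d['score'],d['extent'],toplane(c,d['extent'][:2],58))
E
```

```text
[ 220  121  100   35 1503] [269.88622754 137.7837658 ]
((540.1211547851562, 182.46286010742188), (84.88211059570312, 12.839990615844727), 80.880126953125) [540.1998  182.90111]
dir -0.15890181
[[486.9 101.6  58. ]
 [514.9 276.8  58. ]
 [593.7 263.8  58. ]
 [566.3  88.7  58. ]] [540.45289246 182.70548061  58.        ]
groove 0.9 [265.6, 152.4, 253.9, 206.4] [[550.45043112 174.99675145  58.        ]]
groove_end 0.73 [266.0, 152.1, 251.4, 208.2] [[550.33492062 175.41658379  58.        ]]
drive 0.86 [269.2, 150.7, 255.9, 209.8] [[550.21291877 178.45077696  58.        ]]
```

View pics/w1c.png

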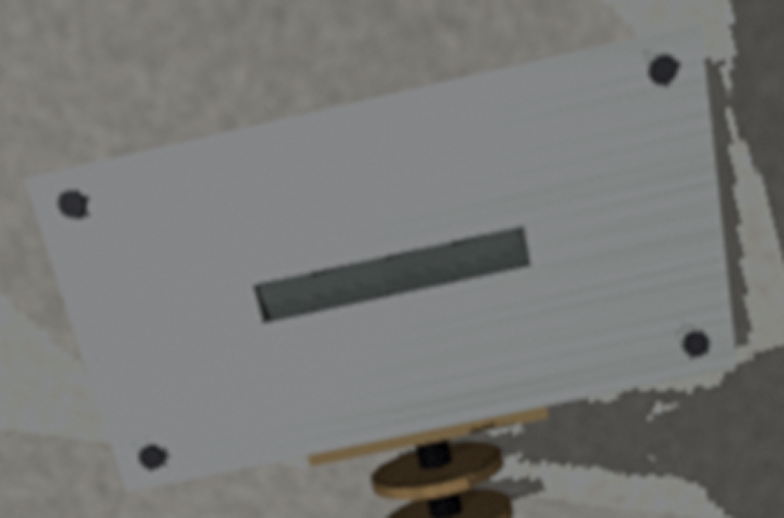

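```bash
python3 - <<'E'
from h import *
print(want((612,-228,330),np.pi-.35))
E
```

```text
(array([-0.1647, -0.3644,  0.0448]), array([ 0.0003, -0.    , -0.0173]))
```

carry_out(
  moves=[
    {"offset": [-0.165, -0.364, 0.035], "rot": [0, 0, 0]},
    {"offset": [-0.165, -0.364, 0.035], "rot": [0, 0, 0]},
    {"offset": [-0.165, -0.364, 0.035], "rot": [0, 0, 0]},
    {"offset": [-0.165, -0.364, 0.035], "rot": [0, 0, 0]},
    {"offset": [-0.165, -0.364, 0.035], "rot": [0, 0, 0]},
    {"offset": [-0.165, -0.364, 0.035], "rot": [0, 0, 0]},
    {"offset": [-0.165, -0.364, 0.035], "rot": [0, 0, 0]},
    {"offset": [-0.165, -0.364, 0.035], "rot": [0, 0, 0]},
    {"offset": [-0.165, -0.364, 0.035], "rot": [0, 0, 0]},
    {"offset": [-0.165, -0.364, 0.035], "rot": [0, 0, 0]},
    {"offset": [-0.165, -0.364, 0.035], "rot": [0, 0, 0]},
    {"offset": [-0.165, -0.364, 0.035], "rot": [0, 0, 0]},
    {"offset": [-0.165, -0.364, 0.035], "rot": [0, 0, 0]},
  ],
)

```text
time_s: 3.48
eef_pos: [612.5, -227.6, 339.7]
orientation: [-0.0, 0.183, 0.983, 0.0]
wrist_force: [-0.6, 1.0, 0.2]
width: 0.999
```

```bash
python3 - <<'E'
from h import *
s=observe(); print(s['eef_pos'],s['time_s'],s['orientation'],s['qvel'].round(3))
im=snapshot('wrist'); cv2.imwrite('pics/w2.png',im[:,:,::-1]); cv2.imwrite('pics/w2c.png',cv2.resize(im[80:280,170:400,::-1],None,fx=3,fy=3,interpolation=cv2.INTER_CUBIC))
c=cam('wrist',s)
for l_ in('pin','pin_handle','stand'):
  for d in silhouettes('wrist',l_)[:2]: print(l_,d['score'],d['extent'],toplane(c,d['extent'][:2],86))
E
```

```text
[ 612.50361982 -227.56993163  339.69499421] 3.4833 [-6.30734821e-05  1.82828689e-01  9.83144719e-01  3.57788348e-04] [-0.019 -0.005 -0.005  0.004  0.001 -0.001  0.001]
pin 0.91 [271.0, 183.6, 26.7, 34.0] [[ 588.01226048 -223.00379291   86.        ]]
stand 0.85 [408.1, 86.1, 120.2, 104.0] [[ 560.22731594 -118.0117746    86.        ]]
stand 0.61 [329.6, 290.0, 87.9, 93.0] [[ 683.26190732 -211.54655342   86.        ]]
```

View pics/w2.png

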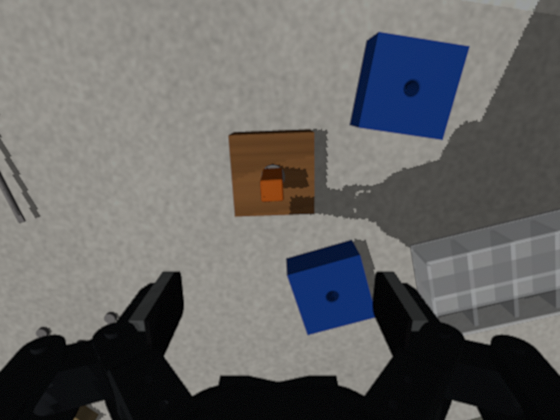

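View pics/w2c.png

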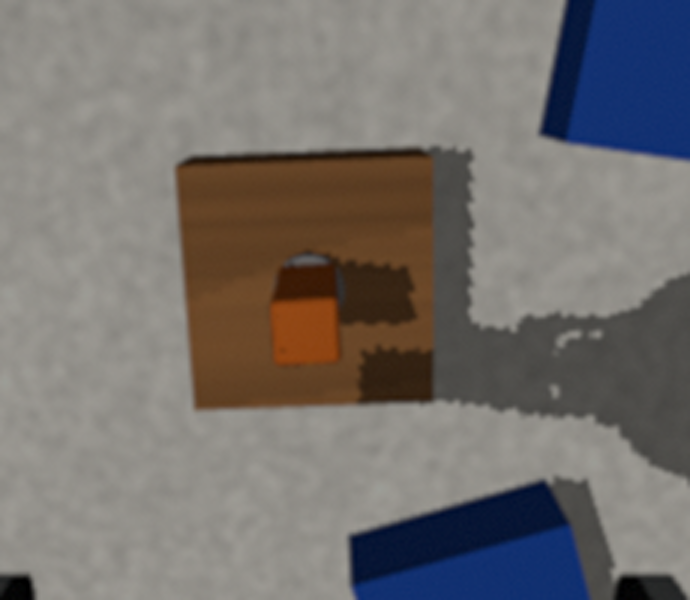

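The view shows the brown stand's top corners at about (230,135), (314,131), (315,214) and (235,216), and the top of the orange handle centred near (272,190). The handle is nearly square to the tool. Two blue look-alikes lie nearby.

```bash
python3 - <<'E'
from h import *
s=observe(); c=cam('wrist',s); f=lambda p:np.array(p)/3+[170,80]
st=toplane(c,[f(p) for p in[(180,166),(432,154),(434,402),(196,408)]],36); print(st.round(1),st.mean(0))
for i in range(4): d=st[(i+1)%4]-st[i]; print(np.hypot(*d[:2]).round(1), np.arctan2(d[1],d[0]).round(3))
h=toplane(c,[f(p) for p in[(274,300),(338,298),(340,362),(274,366)]],86); print(h.round(1),h.mean(0))
for i in range(4): d=h[(i+1)%4]-h[i]; print(np.hypot(*d[:2]).round(1), np.arctan2(d[1],d[0]).round(3))
# collar visible? predicted collar for stand centre
m=st.mean(0)
print('pred top', proj(c,[[m[0],m[1],86]]), 'pred collar',proj(c,[[m[0],m[1],40]]))
print(toplane(cam('scene'),[np.array((117,380))/[3.5,3.3]+[190,130]],86))
E
```

```text
[[ 549.4 -244.7   36. ]
 [ 571.  -179.6   36. ]
 [ 638.3 -202.4   36. ]
 [ 614.9 -268.2   36. ]] [ 593.42111357 -223.72898102   36.        ]
68.5 1.249
71.0 -0.326
69.9 -1.912
69.7 2.797
[[ 583.5 -228.3   86. ]
 [ 588.4 -214.3   86. ]
 [ 603.  -219.3   86. ]
 [ 598.3 -234.3   86. ]] [ 593.27650522 -224.05955041   86.        ]
14.9 1.235
15.5 -0.333
15.7 -1.876
16.0 2.758
pred top [[272.67596068 190.63575725]] pred collar [[273.44880726 176.75638804]]
[[ 594.54509231 -223.47968484   86.        ]]
```

```bash
python3 - <<'E'
from h import *
print(want((593.3,-224.0,223),np.pi-.347))
E
```

```text
(array([ 0.0193, -0.0038,  0.117 ]), array([ 0.0004,  0.0003, -0.0199]))
```

carry_out(
  moves=[
    {"offset": [0.0193, -0.0037, 0.02], "rot": [0, 0, -0.02]},
    {"offset": [0.0193, -0.0037, 0.045], "rot": [0, 0, -0.02]},
    {"offset": [0.0193, -0.0037, 0.07], "rot": [0, 0, -0.02]},
    {"offset": [0.0193, -0.0037, 0.095], "rot": [0, 0, -0.02]},
    {"offset": [0.0193, -0.0037, 0.11], "rot": [0, 0, -0.02]},
    {"offset": [0.0193, -0.0037, 0.117], "rot": [0, 0, -0.02]},
    {"offset": [0.0193, -0.0037, 0.117], "rot": [0, 0, -0.02]},
    {"offset": [0.0193, -0.0037, 0.117], "rot": [0, 0, -0.02]},
  ],
)

```text
time_s: 4.35
eef_pos: [593.3, -225.0, 223.4]
orientation: [0.0, 0.173, 0.985, -0.0]
wrist_force: [-0.0, 0.2, 1.1]
width: 1.002
```

```bash
python3 - <<'E'
from h import *
s=observe(); print(s['eef_pos'],s['time_s'],s['wrist_force'].round(2))
im=snapshot('wrist'); cv2.imwrite('pics/w3.png',im[:,:,::-1])
E
```

```text
[ 593.29708716 -224.95526249  223.35620691] 4.35 [-0.03  0.16  1.13]
```

View pics/w3.png

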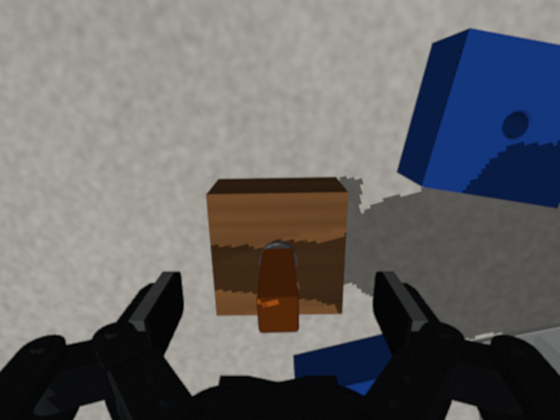

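The handle sits midway between the open fingers, at column 278. Closing.

carry_out(
  hand=-1,
  moves=[
    {"offset": [0, 0, 0], "rot": [0, 0, 0]},
    {"offset": [0, 0, 0], "rot": [0, 0, 0]},
    {"offset": [0, 0, 0], "rot": [0, 0, 0]},
    {"offset": [0, 0, 0], "rot": [0, 0, 0]},
    {"offset": [0, 0, 0], "rot": [0, 0, 0]},
    {"offset": [0, 0, 0], "rot": [0, 0, 0]},
    {"offset": [0, 0, 0], "rot": [0, 0, 0]},
    {"offset": [0, 0, 0], "rot": [0, 0, 0]},
    {"offset": [0, 0, 0], "rot": [0, 0, 0]},
    {"offset": [0, 0, 0], "rot": [0, 0, 0]},
  ],
)

```text
time_s: 5.23
eef_pos: [593.0, -225.3, 222.9]
orientation: [0.0, 0.174, 0.985, -0.0]
wrist_force: [-2.2, 0.7, 5.4]
width: 0.177
```

```bash
python3 - <<'E'
from h import *
s=observe(); print(s['eef_pos'],s['time_s'],s['wrist_force'].round(2),s['ft_torque'].round(2),s['width'])
im=snapshot('wrist'); cv2.imwrite('pics/w4.png',im[:,:,::-1])
E
```

```text
[ 592.99747836 -225.2643841   222.93603993] 5.2333 [-2.2   0.75  5.36] [ 0.12  0.34 -0.01] 0.17726943222316052
```

View pics/w4.png

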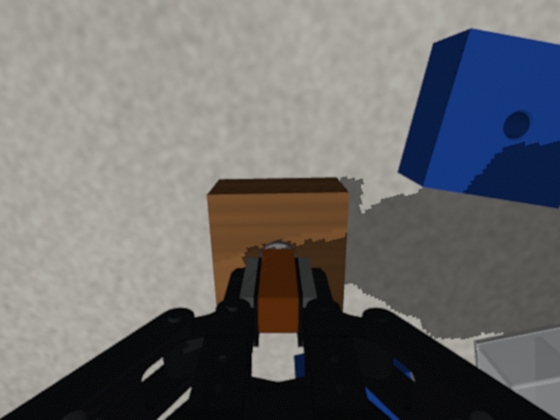

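The gripper holds the handle (width 15–16 mm). Lifting straight up.

carry_out(
  moves=[
    {"offset": [0, 0, -0.01], "rot": [0, 0, 0]},
    {"offset": [0, 0, -0.025], "rot": [0, 0, 0]},
    {"offset": [0, 0, -0.045], "rot": [0, 0, 0]},
    {"offset": [0, 0, -0.07], "rot": [0, 0, 0]},
    {"offset": [0, 0, -0.09], "rot": [0, 0, 0]},
    {"offset": [0, 0, -0.095], "rot": [0, 0, 0]},
    {"offset": [0, 0, -0.095], "rot": [0, 0, 0]},
    {"offset": [0, 0, -0.095], "rot": [0, 0, 0]},
    {"offset": [0, 0, -0.095], "rot": [0, 0, 0]},
  ],
)

```text
time_s: 6.03
eef_pos: [592.7, -225.0, 316.7]
orientation: [-0.001, 0.173, 0.985, 0.0]
wrist_force: [-0.8, 0.7, -0.5]
width: 0.18
```

```bash
python3 - <<'E'
from h import *
s=observe(); print(s['eef_pos'],s['time_s'],s['wrist_force'].round(2),s['ft_torque'].round(2),s['width'])
for n in('wrist','scene','side'):
    im=snapshot(n); cv2.imwrite(f'pics/{n}5.png',im[:,:,::-1])
im=cv2.imread('pics/scene5.png'); cv2.imwrite('pics/s5c.png',cv2.resize(im[150:300,170:300],None,fx=4,fy=4,interpolation=cv2.INTER_CUBIC))
# pose over groove: tool yaw aligned w/ groove
print(want((540.2,182.6,300),np.pi-.159))
E
```

```text
[ 592.68306252 -225.0449637   316.67043551] 6.0333 [-0.77  0.72 -0.48] [-0.01  0.03  0.02] 0.18002157354170925
(array([0.1887, 0.3652, 0.0169]), array([-0.    , -0.0016, -0.1898]))
```

View pics/wrist5.png

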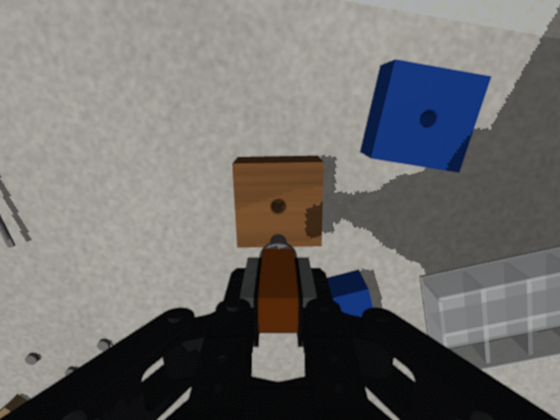

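View pics/s5c.png

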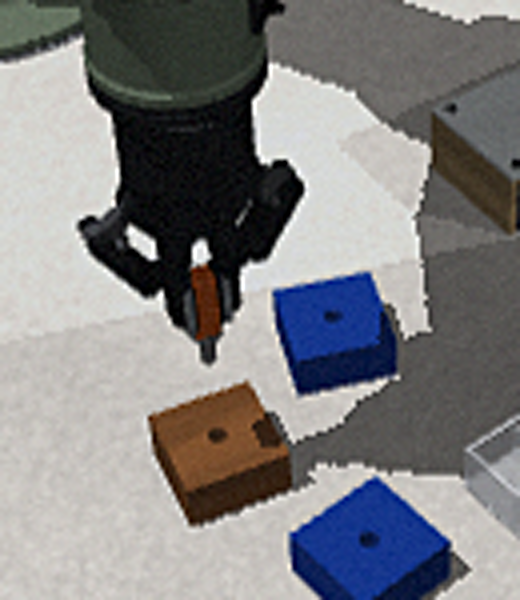

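View pics/side5.png

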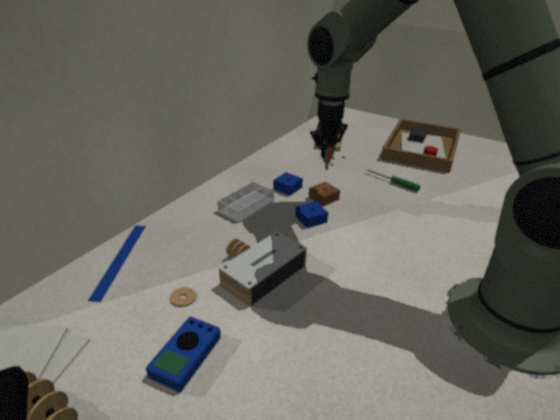

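The pin is out of the stand and held upright below the fingers; the empty bore shows at (278,206), and the collar and tip at about (278,240) in the wrist view. I'll check where the wrist image says the tip is relative to the TCP.

```bash
python3 - <<'E'
from h import *
s=observe(); c=cam('wrist',s); im=cv2.imread('pics/wrist5.png')
q=s['orientation']; Rt=R.from_quat([q[1],q[2],q[3],q[0]])
for z in(137,183,187,209,213): print(z,proj(c,[s['eef_pos']+Rt.apply([0,0,z])]).round(1), proj(c,[s['eef_pos']+Rt.apply([10,0,z])]).round(1))
print(R.as_matrix(Rt).round(4)[:,2])
print('bore',toplane(c,[(278,206)],36))
cv2.imwrite('pics/w5c.png',cv2.resize(im[190:350,200:360],None,fx=4,fy=3.7,interpolation=cv2.INTER_CUBIC))
E
```

```text
137 [[278.  316.3]] [[277.9 293.6]]
183 [[277.9 261.5]] [[277.9 243.7]]
187 [[277.9 258. ]] [[277.9 240.6]]
209 [[277.9 241.4]] [[277.8 225.6]]
213 [[277.9 238.8]] [[277.8 223.2]]
[-1.5e-03  4.0e-04 -1.0e+00]
bore [[ 592.7115855  -225.00717925   36.        ]]
```

View pics/w5c.png

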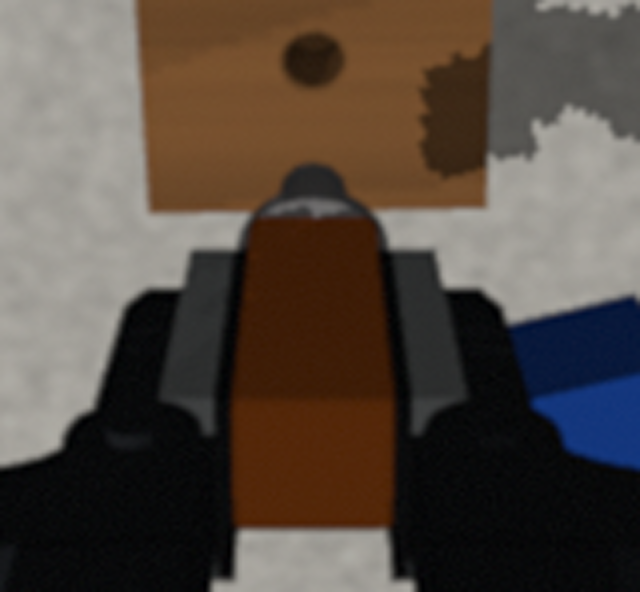

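Tip and collar appear where a pin centred on the tool axis should (within about 0.5 mm), and the bore seen by the camera lies exactly under the TCP, so the wrist calibration is good. Moving to above the groove's −y end.

```bash
python3 - <<'E'
from h import *
print(want((535.1,151.0,291),np.pi-.159))
E
```

```text
(array([0.1827, 0.3338, 0.0259]), array([-0.    , -0.0016, -0.1898]))
```

carry_out(
  moves=[
    {"offset": [0.0183, 0.0334, 0], "rot": [0, -0.0016, -0.19]},
    {"offset": [0.0365, 0.0668, 0], "rot": [0, -0.0016, -0.19]},
    {"offset": [0.0548, 0.1001, 0], "rot": [0, -0.0016, -0.19]},
    {"offset": [0.0731, 0.1335, 0], "rot": [0, -0.0016, -0.19]},
    {"offset": [0.0913, 0.1669, 0.0], "rot": [0, -0.0016, -0.19]},
    {"offset": [0.1096, 0.2003, 0.0], "rot": [0, -0.0016, -0.19]},
    {"offset": [0.1279, 0.2337, 0.0], "rot": [0, -0.0016, -0.19]},
    {"offset": [0.1462, 0.267, 0.0], "rot": [0, -0.0016, -0.19]},
    {"offset": [0.1644, 0.3004, 0.01], "rot": [0, -0.0016, -0.19]},
    {"offset": [0.178, 0.325, 0.02], "rot": [0, -0.0016, -0.19]},
    {"offset": [0.1827, 0.3338, 0.026], "rot": [0, -0.0016, -0.19]},
    {"offset": [0.1827, 0.3338, 0.026], "rot": [0, -0.0016, -0.19]},
    {"offset": [0.1827, 0.3338, 0.026], "rot": [0, -0.0016, -0.19]},
    {"offset": [0.1827, 0.3338, 0.026], "rot": [0, -0.0016, -0.19]},
  ],
)

```text
time_s: 7.35
eef_pos: [535.7, 149.6, 291.7]
orientation: [0.001, 0.08, 0.997, -0.001]
wrist_force: [0.3, -0.9, -0.5]
width: 0.179
```

```bash
python3 - <<'E'
from h import *
s=observe(); print(s['eef_pos'],s['orientation'],s['time_s'],s['wrist_force'].round(2),s['qvel'].round(3))
im=snapshot('wrist'); cv2.imwrite('pics/w6.png',im[:,:,::-1])
c=cam('wrist',s)
u=np.array([.1583,.9874]);v=np.array([.9874,-.1583]);g=np.array([540.2,182.6])
pts=np.array([[*(g+a*u+b*v),58] for a,b in((-42,-6),(42,-6),(42,6),(-42,6),(-32,0))]); pp=proj(c,pts); print(pp.round(1))
o=im[:,:,::-1].copy(); cv2.polylines(o,[pp[:4].round().astype(int)],True,(0,0,255),1)
cv2.imwrite('pics/w6c.png',cv2.resize(o[130:320,190:450],None,fx=3,fy=3,interpolation=cv2.INTER_NEAREST))
E
```

```text
[535.70212912 149.5721949  291.72604251] [ 7.93783333e-04  8.00867044e-02  9.96787448e-01 -5.21815268e-04] 7.35 [ 0.3  -0.89 -0.46] [ 0.012 -0.006  0.001 -0.001 -0.002  0.001 -0.004]
[[265.3 216.4]
 [393.4 216.1]
 [391.4 233.1]
 [265.5 233.3]
 [280.5 224.9]]
```

View pics/w6.png

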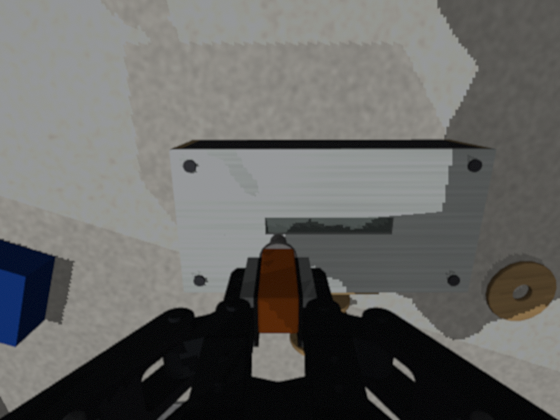

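View pics/w6c.png

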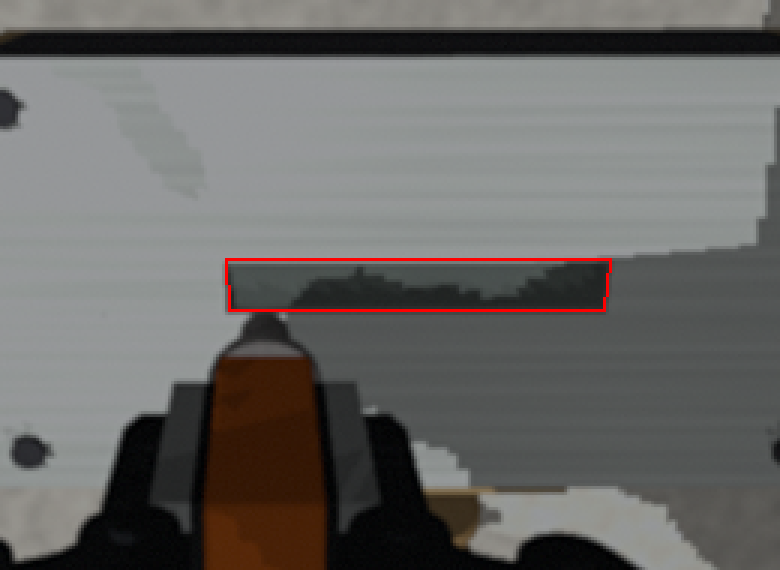

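The predicted groove outline (red) matches the visible groove within about 1 px, from (265,217) to (392,233), and the pin tip is at (278,237). Settling, then descending.

carry_out(
  moves=[
    {"offset": [0, 0, 0.01], "rot": [0, 0, 0]},
    {"offset": [0, 0, 0.01], "rot": [0, 0, 0]},
    {"offset": [0, 0, 0.01], "rot": [0, 0, 0]},
    {"offset": [0, 0, 0.01], "rot": [0, 0, 0]},
    {"offset": [0, 0, 0.01], "rot": [0, 0, 0]},
  ],
)

```text
time_s: 7.82
eef_pos: [535.5, 150.7, 281.8]
orientation: [0.001, 0.079, 0.997, -0.0]
wrist_force: [-0.5, -0.5, -0.9]
width: 0.181
```

```bash
cat >> h.py <<'E'
U=np.array([.1583,.9874]);V=np.array([.9874,-.1583]);G=np.array([540.2,182.6])
def st():
    s=observe(); d=s['eef_pos'][:2]-G; q=s['orientation']; Rt=R.from_quat([q[1],q[2],q[3],q[0]])
    F=s['wrist_force']
    print('t',s['time_s'],'u %.2f v %.2f z %.2f tip %.2f'%(d@U,d@V,s['eef_pos'][2],s['eef_pos'][2]-212.9),'F uvz',(F[:2]@U).round(2),(F[:2]@V).round(2),F[2].round(2),'axis',Rt.as_matrix()[:,2].round(4),'yawx',np.round(np.pi-np.arctan2(*Rt.as_matrix()[1::-1,0]),4),'w',s['width'].round(3)); return s
E
python3 - <<'E'
from h import *
s=st(); print(want((*(G-32*U),281),np.pi-.159))
E
```

```text
Traceback (most recent call last):
  File "h.py", line 29, in st
    print('t',s['time_s'],'u %.2f v %.2f z %.2f tip %.2f'%(d@U,d@V,s['eef_pos'][2],s['eef_pos'][2]-212.9),'F uvz',(F[:2]@U).round(2),(F[:2]@V).round(2),F[2].round(2),'axis',Rt.as_matrix()[:,2].round(4),'yawx',np.round(np.pi-np.arctan2(*Rt.as_matrix()[1::-1,0]),4),'w',s['width'].round(3)); return s
                                                                                                                                                                                                                                                                            ^^^^^^^^^^^^^^^^
AttributeError: 'float' object has no attribute 'round'
```

```bash
sed -i '/^def st/,$d' h.py; cat >> h.py <<'E'
def st():
    s=observe(); q=s['orientation']; Rt=R.from_quat([q[1],q[2],q[3],q[0]]).as_matrix()
    tip=s['eef_pos']+212.9*Rt[:,2]; d=tip[:2]-G; F=s['wrist_force']; T=s['ft_torque']
    print('t %.2f tip u %.2f v %.2f z %.2f'%(s['time_s'],d@U,d@V,tip[2]),'F uvz %.2f %.2f %.2f'%(F[:2]@U,F[:2]@V,F[2]),'T',T.round(2),'axis uv %.4f %.4f'%(Rt[:2,2]@U,Rt[:2,2]@V),'yaw %.4f'%(np.pi-np.arctan2(Rt[1,0],Rt[0,0])),'w %.3f'%s['width']); return s
E
python3 - <<'E'
from h import *
s=st(); 
im=snapshot('wrist'); cv2.imwrite('pics/w7.png',im[:,:,::-1]); cv2.imwrite('pics/w7c.png',cv2.resize(im[170:290,220:420,::-1],None,fx=4,fy=4,interpolation=cv2.INTER_CUBIC))
E
```

```text
t 7.82 tip u -32.25 v 0.77 z 68.90 F uvz -0.55 -0.38 -0.89 T [ 0.   -0.02 -0.06] axis uv -0.0001 0.0017 yaw 0.1591 w 0.181
```

View pics/w7c.png

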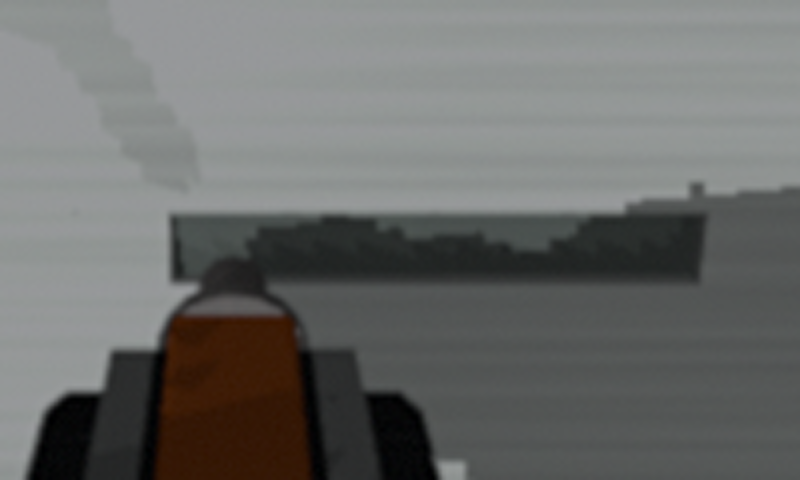

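```bash
python3 - <<'E'
from h import *
s=observe(); c=cam('wrist',s)
P=toplane(c,[(279,170+215/4),(279,170+280/4),(350,170+215/4),(350,170+280/4)],58)[:,:2]-G
print(P@V,P@U)
q=s['orientation']; Rt=R.from_quat([q[1],q[2],q[3],q[0]])
for dx in(-1,0,1): print(dx,[proj(c,[s['eef_pos']+Rt.apply([dx+r,0,z])])[0,1].round(1) for r,z in((5,208.9),(2.5,212.9),(10,182.9))])
E
```

```text
[-4.89223268  6.18877068 -4.8474617   6.23458622] [-31.64849018 -31.64642714  13.01832142  13.76122319]
-1 [np.float64(235.2), np.float64(236.6), np.float64(245.6)]
0 [np.float64(233.7), np.float64(235.0), np.float64(243.8)]
1 [np.float64(232.1), np.float64(233.5), np.float64(242.0)]
```

The tip (v≈0.8) and the groove centreline (v≈0.67) agree to about 0.3 mm. Descending to just above the floor.

carry_out(
  moves=[
    {"offset": [0, 0, 0.006], "rot": [0, 0, 0]},
    {"offset": [0, 0, 0.01], "rot": [0, 0, 0]},
    {"offset": [0, 0, 0.012], "rot": [0, 0, 0]},
    {"offset": [0, 0, 0.0135], "rot": [0, 0, 0]},
    {"offset": [0, 0, 0.0135], "rot": [0, 0, 0]},
    {"offset": [0, 0, 0.0135], "rot": [0, 0, 0]},
  ],
)

```text
time_s: 8.37
eef_pos: [535.4, 150.9, 268.1]
orientation: [0.001, 0.079, 0.997, -0.0]
wrist_force: [-0.1, -0.6, 0.4]
width: 0.175
```

```bash
python3 -c "
from h import *
st()"
```

```text
t 8.37 tip u -32.10 v 0.58 z 55.21 F uvz -0.64 -0.02 0.43 T [ 0.01 -0.03 -0.  ] axis uv -0.0003 0.0014 yaw 0.1588 w 0.175
```

carry_out(
  moves=[
    {"offset": [0, 0, 0.0005], "rot": [0, 0, 0]},
    {"offset": [0, 0, 0.001], "rot": [0, 0, 0]},
    {"offset": [0, 0, 0.001], "rot": [0, 0, 0]},
    {"offset": [0, 0, 0.001], "rot": [0, 0, 0]},
  ],
)

```text
time_s: 8.7
eef_pos: [535.4, 150.9, 267.3]
orientation: [0.001, 0.079, 0.997, -0.0]
wrist_force: [0.4, -0.2, -1.2]
width: 0.179
```

```bash
python3 -c "
from h import *
st()"
```

```text
t 8.70 tip u -32.06 v 0.63 z 54.36 F uvz -0.14 0.44 -1.25 T [ 0.04  0.06 -0.01] axis uv -0.0001 0.0016 yaw 0.1588 w 0.179
```

carry_out(
  moves=[
    {"offset": [0, 0, 0.0004], "rot": [0, 0, 0]},
    {"offset": [0, 0, 0.0008], "rot": [0, 0, 0]},
    {"offset": [0, 0, 0.0008], "rot": [0, 0, 0]},
    {"offset": [0, 0, 0.0008], "rot": [0, 0, 0]},
  ],
)

```text
time_s: 9.03
eef_pos: [535.5, 150.9, 266.7]
orientation: [0.001, 0.079, 0.997, -0.0]
wrist_force: [-1.1, -0.1, 5.9]
width: 0.177
```

```bash
python3 -c "
from h import *
st()"
```

```text
t 9.03 tip u -32.03 v 0.80 z 53.82 F uvz -0.27 -1.10 5.88 T [-0.05  0.28  0.03] axis uv 0.0000 0.0019 yaw 0.1590 w 0.177
```

Contact on the rigid floor at about 6 N with the tip near z=53.8. Sweeping along +y under light load and watching Fz.

carry_out(
  moves=[
    {"offset": [0, 0.002, 0], "rot": [0, 0, 0]},
    {"offset": [0, 0.004, 0], "rot": [0, 0, 0]},
    {"offset": [0, 0.005, 0], "rot": [0, 0, 0]},
    {"offset": [0, 0.005, 0], "rot": [0, 0, 0]},
  ],
)

```text
time_s: 9.37
eef_pos: [536.4, 155.7, 266.7]
orientation: [0.001, 0.079, 0.997, -0.0]
wrist_force: [0.0, -1.4, 5.9]
width: 0.177
```

```bash
python3 -c "
from h import *
st()"
```

```text
t 9.37 tip u -27.19 v 0.98 z 53.81 F uvz -1.40 0.23 5.88 T [-0.43  0.1  -0.01] axis uv -0.0003 0.0022 yaw 0.1590 w 0.177
```

carry_out(
  moves=[
    {"offset": [0.0001, 0.002, 0], "rot": [0, 0, 0]},
    {"offset": [0.0002, 0.004, 0], "rot": [0, 0, 0]},
    {"offset": [0.0003, 0.005, 0], "rot": [0, 0, 0]},
    {"offset": [0.0003, 0.005, 0], "rot": [0, 0, 0]},
  ],
)

```text
time_s: 9.7
eef_pos: [536.9, 160.7, 266.7]
orientation: [0.001, 0.079, 0.997, -0.0]
wrist_force: [0.6, -2.2, 5.3]
width: 0.174
```

```bash
python3 -c "
from h import *
st()"
```

```text
t 9.70 tip u -22.18 v 0.71 z 53.83 F uvz -2.05 0.92 5.26 T [-0.46  0.04  0.03] axis uv -0.0002 0.0023 yaw 0.1589 w 0.174
```

carry_out(
  moves=[
    {"offset": [0.0, 0.002, 0], "rot": [0, 0, 0]},
    {"offset": [0.0, 0.004, 0], "rot": [0, 0, 0]},
    {"offset": [0.0, 0.005, 0], "rot": [0, 0, 0]},
    {"offset": [0.0, 0.005, 0], "rot": [0, 0, 0]},
  ],
)

```text
time_s: 10.03
eef_pos: [537.7, 165.6, 266.7]
orientation: [0.001, 0.079, 0.997, -0.0]
wrist_force: [-0.5, -2.2, 4.7]
width: 0.178
```

```bash
python3 -c "
from h import *
st()"
```

```text
t 10.03 tip u -17.20 v 0.69 z 53.84 F uvz -2.28 -0.13 4.66 T [-0.51  0.1  -0.01] axis uv -0.0003 0.0022 yaw 0.1590 w 0.178
```

carry_out(
  moves=[
    {"offset": [0.0, 0.002, 0.0001], "rot": [0, 0, 0]},
    {"offset": [0.0, 0.004, 0.0001], "rot": [0, 0, 0]},
    {"offset": [0.0, 0.005, 0.0001], "rot": [0, 0, 0]},
    {"offset": [0.0, 0.005, 0.0001], "rot": [0, 0, 0]},
  ],
)

```text
time_s: 10.37
eef_pos: [538.2, 171.0, 266.3]
orientation: [0.001, 0.079, 0.997, -0.0]
wrist_force: [0.0, 0.3, -1.1]
width: 0.178
```

```bash
python3 -c "
from h import *
st()"
```

```text
t 10.37 tip u -11.73 v 0.24 z 53.36 F uvz 0.27 -0.03 -1.11 T [-0.02  0.04 -0.03] axis uv 0.0001 0.0016 yaw 0.1585 w 0.178
```

Fz fell to the free value and the tip sank 0.5 mm: it is over the shutter. Pressing down in steps and watching the side forces.

carry_out(
  moves=[
    {"offset": [-0.0003, 0, 0.0008], "rot": [0, 0, 0]},
    {"offset": [-0.0003, 0, 0.0015], "rot": [0, 0, 0]},
    {"offset": [-0.0003, 0, 0.002], "rot": [0, 0, 0]},
    {"offset": [-0.0003, 0, 0.002], "rot": [0, 0, 0]},
  ],
)

```text
time_s: 10.7
eef_pos: [538.6, 170.9, 264.3]
orientation: [0.001, 0.079, 0.997, 0.0]
wrist_force: [0.5, 2.7, 2.5]
width: 0.179
```

```bash
python3 -c "
from h import *
st()"
```

```text
t 10.70 tip u -11.74 v 0.72 z 51.41 F uvz 2.71 0.05 2.52 T [ 0.68 -0.06  0.06] axis uv 0.0003 0.0019 yaw 0.1587 w 0.179
```

The force is +u 2.7 N, so the cone touches the −y edge. The bore centre should be at u≈−9.9, so I shift +1.8 mm and go on.

carry_out(
  moves=[
    {"offset": [0, 0.001, 0], "rot": [0, 0, 0]},
    {"offset": [0, 0.0018, 0], "rot": [0, 0, 0]},
    {"offset": [0, 0.0018, 0.001], "rot": [0, 0, 0]},
    {"offset": [0, 0.0018, 0.002], "rot": [0, 0, 0]},
    {"offset": [0, 0.0018, 0.003], "rot": [0, 0, 0]},
    {"offset": [0, 0.0018, 0.003], "rot": [0, 0, 0]},
  ],
)

```text
time_s: 11.2
eef_pos: [538.8, 172.5, 261.1]
orientation: [0.001, 0.079, 0.997, -0.0]
wrist_force: [0.9, 2.3, -1.2]
width: 0.175
```

```bash
python3 -c "
from h import *
st()"
```

```text
t 11.20 tip u -10.17 v 0.56 z 48.16 F uvz 2.41 0.54 -1.18 T [ 0.37 -0.12 -0.05] axis uv -0.0001 0.0015 yaw 0.1588 w 0.175
```

carry_out(
  moves=[
    {"offset": [0, 0.0008, 0], "rot": [0, 0, 0]},
    {"offset": [0, 0.0008, 0.001], "rot": [0, 0, 0]},
    {"offset": [0, 0.0008, 0.0025], "rot": [0, 0, 0]},
    {"offset": [0, 0.0008, 0.004], "rot": [0, 0, 0]},
    {"offset": [0, 0.0008, 0.004], "rot": [0, 0, 0]},
  ],
)

```text
time_s: 11.62
eef_pos: [538.9, 173.1, 256.9]
orientation: [0.001, 0.079, 0.997, -0.0]
wrist_force: [0.5, -0.5, -0.6]
width: 0.175
```

```bash
python3 -c "
from h import *
st()"
```

```text
t 11.62 tip u -9.67 v 0.47 z 44.02 F uvz -0.40 0.58 -0.61 T [-0.01 -0.05  0.02] axis uv -0.0005 0.0012 yaw 0.1589 w 0.175
```

All side forces are gone and the tip is 10 mm into the bore. Pushing on, slowing before the collar lands.

carry_out(
  moves=[
    {"offset": [0, 0, 0.002], "rot": [0, 0, 0]},
    {"offset": [0, 0, 0.004], "rot": [0, 0, 0]},
    {"offset": [0, 0, 0.006], "rot": [0, 0, 0]},
    {"offset": [0, 0, 0.008], "rot": [0, 0, 0]},
    {"offset": [0, 0, 0.01], "rot": [0, 0, 0]},
    {"offset": [0, 0, 0.0105], "rot": [0, 0, 0]},
    {"offset": [0, 0, 0.0105], "rot": [0, 0, 0]},
  ],
)

```text
time_s: 12.2
eef_pos: [538.9, 173.2, 246.6]
orientation: [0.001, 0.079, 0.997, -0.0]
wrist_force: [0.0, -0.7, 0.2]
width: 0.177
```

```bash
python3 -c "
from h import *
st()"
```

```text
t 12.20 tip u -9.55 v 0.52 z 33.67 F uvz -0.71 0.12 0.22 T [-0.04  0.01 -0.01] axis uv -0.0004 0.0013 yaw 0.1588 w 0.177
```

carry_out(
  moves=[
    {"offset": [0, 0, 0.0006], "rot": [0, 0, 0]},
    {"offset": [0, 0, 0.0012], "rot": [0, 0, 0]},
    {"offset": [0, 0, 0.0016], "rot": [0, 0, 0]},
    {"offset": [0, 0, 0.0016], "rot": [0, 0, 0]},
  ],
)

```text
time_s: 12.53
eef_pos: [539.0, 173.2, 245.2]
orientation: [0.001, 0.079, 0.997, -0.0]
wrist_force: [0.1, 0.9, 0.1]
width: 0.182
```

```bash
python3 -c "
from h import *
st()"
```

```text
t 12.53 tip u -9.48 v 0.65 z 32.26 F uvz 0.94 -0.07 0.15 T [ 0.06 -0.    0.01] axis uv -0.0002 0.0016 yaw 0.1588 w 0.182
```

carry_out(
  moves=[
    {"offset": [0, 0, 0.0003], "rot": [0, 0, 0]},
    {"offset": [0, 0, 0.0006], "rot": [0, 0, 0]},
    {"offset": [0, 0, 0.0008], "rot": [0, 0, 0]},
    {"offset": [0, 0, 0.0008], "rot": [0, 0, 0]},
  ],
)

```text
time_s: 12.87
eef_pos: [539.1, 173.2, 244.9]
orientation: [0.001, 0.079, 0.997, -0.0]
wrist_force: [-2.6, -1.0, 9.6]
width: 0.178
```

```bash
python3 -c "
from h import *
st()"
```

```text
t 12.87 tip u -9.44 v 0.75 z 31.97 F uvz -1.40 -2.43 9.64 T [-0.14  0.63  0.01] axis uv 0.0000 0.0018 yaw 0.1589 w 0.178
```

The collar is seated: tip at z≈32.0 as it must be, Fz 9.6 N. Opening the gripper.

carry_out(
  hand=1,
  moves=[
    {"offset": [0, 0, -0.0002], "rot": [0, 0, 0]},
    {"offset": [0, 0, -0.0002], "rot": [0, 0, 0]},
    {"offset": [0, 0, -0.0002], "rot": [0, 0, 0]},
    {"offset": [0, 0, -0.0002], "rot": [0, 0, 0]},
    {"offset": [0, 0, -0.0002], "rot": [0, 0, 0]},
    {"offset": [0, 0, -0.0002], "rot": [0, 0, 0]},
    {"offset": [0, 0, -0.0002], "rot": [0, 0, 0]},
    {"offset": [0, 0, -0.0002], "rot": [0, 0, 0]},
    {"offset": [0, 0, -0.0002], "rot": [0, 0, 0]},
    {"offset": [0, 0, -0.0002], "rot": [0, 0, 0]},
  ],
)

```text
time_s: 13.7
eef_pos: [539.0, 173.2, 244.6]
orientation: [0.001, 0.079, 0.997, -0.0]
wrist_force: [-0.2, -1.0, -0.1]
width: 1.002
```

```bash
python3 - <<'E'
from h import *
s=st(); im=snapshot('wrist'); c=cam('wrist',s); o=im[:,:,::-1].copy()
ce=G+(-9.44)*U+.7*V
for r,z in((10,62),(10,58),(8,108)):
    a=np.linspace(0,2*np.pi,40); 
    if r==8: P=np.array([[*(ce+x*U+y*V),z] for x,y in((8,8),(8,-8),(-8,-8),(-8,8))])
    else: P=np.c_[ce[0]+r*np.cos(a),ce[1]+r*np.sin(a),np.full(40,z)]
    cv2.polylines(o,[proj(c,P).round().astype(int)],True,(0,255,255),1)
cv2.imwrite('pics/w8.png',np.hstack([cv2.resize(x[170:390,180:380],None,fx=1.95,fy=2) for x in(im[:,:,::-1],o)]))
E
```

```text
t 13.70 tip u -9.45 v 0.69 z 31.69 F uvz -0.98 -0.08 -0.06 T [-0.03 -0.   -0.03] axis uv -0.0001 0.0016 yaw 0.1588 w 1.002
```

View pics/w8.png

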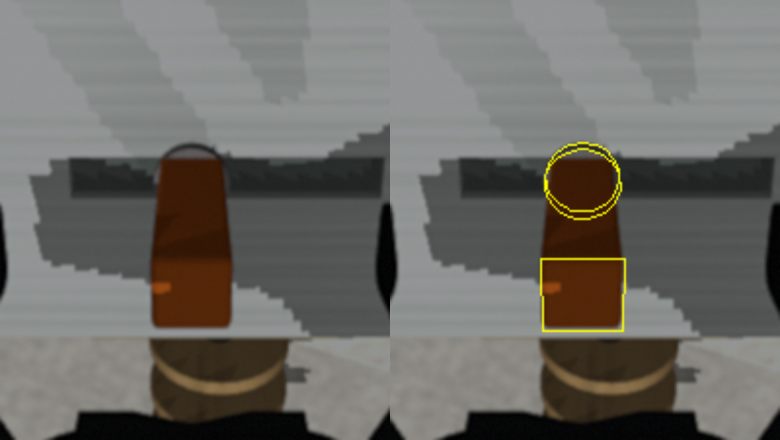

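The pin stands free between the open fingers. Its collar and handle top lie on the outlines predicted for a seated pin. Retreating straight up.

carry_out(
  moves=[
    {"offset": [0, 0, -0.01], "rot": [0, 0, 0]},
    {"offset": [0, 0, -0.03], "rot": [0, 0, 0]},
    {"offset": [0, 0, -0.06], "rot": [0, 0, 0]},
    {"offset": [0, 0, -0.09], "rot": [0, 0, 0]},
    {"offset": [0.02, 0, -0.12], "rot": [0, 0, 0]},
    {"offset": [-0.03, 0, -0.14], "rot": [0, 0, 0]},
    {"offset": [-0.06, 0, -0.15], "rot": [0, 0, 0]},
    {"offset": [-0.06, 0, -0.15], "rot": [0, 0, 0]},
    {"offset": [-0.06, 0, -0.15], "rot": [0, 0, 0]},
    {"offset": [-0.06, 0, -0.15], "rot": [0, 0, 0]},
  ],
)

```text
time_s: 14.58
eef_pos: [597.7, 163.7, 394.8]
orientation: [0.001, 0.079, 0.997, -0.0]
wrist_force: [-1.1, -0.6, -0.3]
width: 1.001
```

```bash
python3 - <<'E'
from h import *
s=st(); c=cam('wrist',s); im=snapshot('wrist'); sc=snapshot('scene'); sd=snapshot('side')
cv2.imwrite('pics/w9.png',im[:,:,::-1]); cv2.imwrite('pics/s9.png',sc[:,:,::-1])
cv2.imwrite('pics/sd9.png',cv2.resize(sd[200:320,180:340,::-1],None,fx=4.5,fy=4.5,interpolation=cv2.INTER_CUBIC))
print(s['qvel'].round(3))
ce=G-9.45*U+.7*V
print(proj(c,[[*ce,108],[*ce,62],[*ce,84]]).round(1), proj(cam('side'),[[*ce,108],[*ce,62]]))
for d in silhouettes('wrist','pin')[:1]: print(d['score'],d['extent'])
a=cv2.imread('pics/scene0.png')[:,:,::-1]; df=np.abs(a.astype(int)-sc).max(2)
E
```

```text
t 14.58 tip u -9.62 v 60.01 z 181.91 F uvz -0.75 -1.04 -0.33 T [0.1  0.04 0.01] axis uv -0.0003 0.0011 yaw 0.1591 w 1.001
[-0.009 -0.002 -0.007  0.026 -0.001 -0.007 -0.002]
[[278.3 128.7]
 [278.2 124.9]
 [278.3 126.5]] [[265.88554468 238.10992903]
 [265.91496066 253.47953462]]
0.68 [278.1, 127.1, 18.5, 22.8]
```

View pics/w9.png

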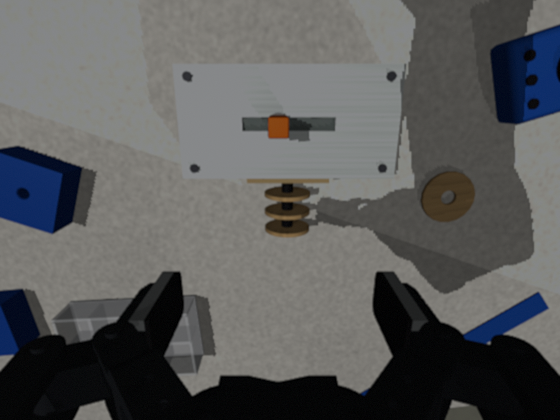

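View pics/sd9.png

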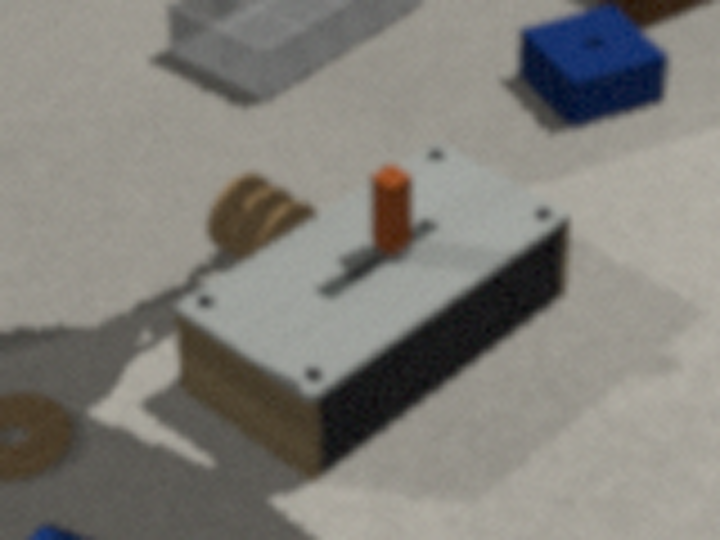

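View pics/s9.png

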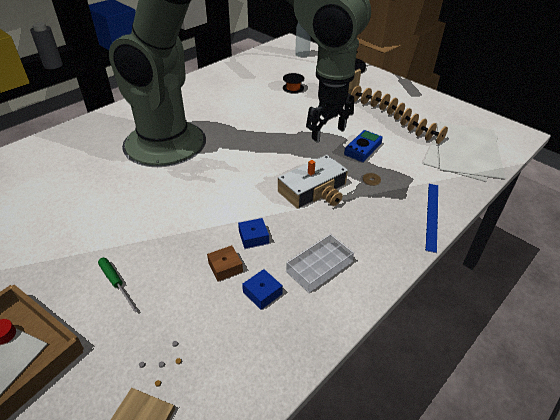

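The pin stands upright and seated at (278,127) in the wrist view. Its top in the side view is at row 237.8, against 238.1 predicted. The bystanders have not moved. Handing in.

```bash
python3 -c "
from rig import *
print(sign_off()); print(observe()['time_s'])"
```

```text
the job is handed in; nothing more can be done
None
the job is handed in; nothing more can be done
```

The lock pin is fully home in the drive and released, and I handed the job in at about 15 s of the 72 s allowed.

- **Search:** I took the pin from the brown stand and swept its tip along the groove floor under a load of about 5–6 N. It dropped into the hidden bore, centred roughly 9.5 mm on the −y side of the groove's middle.
- **Seating:** I pushed the pin down until its collar met the cover. The tip then measured z = 32.0 mm, exactly the seated height. I then opened the gripper and backed off.
- **Forces:** The highest force I read was 9.6 N, as the collar seated. I only read forces at the end of each move, so brief peaks in between would not have shown.
- **Final checks:** With the gripper open and clear, the wrist and side views put the pin's top within about 1 px of where a seated pin should be. In the scene view the meter, screwdriver, organiser and spare disc looked to be where they started; I checked that by eye only.
- **Disagreements:** At the search the groove centreline was about 0.7 mm off my first measurement. It did not matter to the fit. The trained networks also returned the whole drive when asked for the groove, so I measured the groove from the image myself.

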